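# Battery check on the insulation tester

### The arm

A 6-joint arm with a two-finger parallel gripper is mounted at the origin on the work surface. World frame = base frame: x ahead of the robot, y to its left, z up, the work surface at z = 0. Lengths are in m, angles in rad, forces in N, time in s.
With the tool pointing down it reaches from about 0.375 to 0.9 m from the base axis. Payload 3.1 kg.
Tool frame: the origin (TCP) lies midway between the tips of the shut fingers; the grasp point (between the pads) lies 19 mm behind it; z points along the fingers, y is the line along which they close (so a half turn about z gives the same grasp; the last joint's range is limited). The gripper opens to 85 mm and grips with 20 to 120 N. Pads are 22 mm wide; open, the fingers measure 114 mm over their backs; the gripper's body (76 mm by 85 mm) begins 54 mm behind the grasp point. The pads swing forward as they close: fully open they stand 13 mm farther back than shut.
Start: joints at [-1.391, 0.527, 1.433, -0, 1.181, -0.178], TCP at [0.219, -0.585, 0.198] pointing down, gripper open.
Joint ranges: [-3.08, 3.08], [-0.75, 2.2], [0.22, 2.44], [-1.43, 4.57], [0, 2.65], [-2.85, 2.85]. Speed limits (rad/s): [2.79, 2.79, 3.14, 3.14, 3.14, 3.14].

### API

Orientations are given as a unit quaternion [x, y, z, w].
In Python, from station import manip gives the robot as it stands. The module is installed in compiled form; this text tells all that it offers.
- The arm moves only by the tool apply_moves, never from a script. Its arguments are lists of equal length, an entry for each row: "claw": the gripper's target within -1 to 1 (fully open at 1, half-way at 0, shut at -1); "travel": the shift along the tool's x, y, z scaled (see below), a list of three; "turn": the turn, a rotation vector about the tool's x, y, z scaled (see below), a list of three. In form: {"claw": [claw, ...], "travel": [[dx, dy, dz], ...], "turn": [[rx, ry, rz], ...]}. A call has 1 to 5 rows; each row is the pose to reach, as a shift and turn from the pose commanded when the call began, along the tool's axes at that moment, turning the shorter way round; what a row does not reach only later rows make up. The controller multiplies each number of a shift by 800 mm and each number of a turn by 180 degrees. A row lasts 1/12 s, in which the tool goes at most 41.7 mm and 7.16 degrees, less where a joint would pass 70% of its speed; a pose out of reach is approached as far as the arm can. A call with a number of a shift or a turn outside -1 to 1 is refused whole. A call with a gripper value outside its range is refused whole. The fingers move at their own pace and stop on an object; "newtons" is the grip in N (left out, the last holds). Time passes only in rows, so rows that repeat a pose let the fingers close. It gives the time, the measured TCP pose, the force, the opening and the grip force at its end, in the units of the state.
- manip.sense(): the state, without advancing time (a new reading comes with each control period).
- manip.snapshot(name): name is "scene" or "top" or "wrist"; returns a dict with "pixels" (480x640x3 uint8, red, green, blue), "depth" (480x640 float32, m along the optical axis (not along the pixel's ray), 0 where there is no reading), "intrinsics" (3x3 intrinsics, pixels), "k1" (the pictures are not rectified: a ray, as slopes to the right and down, at radius r is drawn at 1 + k1 r^2 times it, then the intrinsics apply), "R" (3x3) and "t" (3): a world point X has camera coordinates R X + t. Camera axes: x right, y down, z forward; pixel columns grow to the right and rows downward; lengths in m; the calibration is good to about 2 mm. A picture is of the moment at which its call begins.
- manip.sign_off(): hands the job in; it is judged then, once.
The state is a dict: "t": time; "q": joint angles; "qd": joint speeds; "tau": joint torques, N m; "tcp_pos": TCP position; "tool_rot": TCP orientation; "force": force on the tool from outside, world axes, zero at the start; "ft_torque": the same for the moment, N m; "finger_gap": opening from 0.0 (shut) to 1.0 (fully open); "gripper_force": force on a finger pad.
Only numpy, scipy, OpenCV 4.12 (cv2) and the standard library are available. Lean on these libraries where they do the work, as an engineer would, in place of code of your own. Each camera call takes 0.05 s, during which the arm holds its last target. There are 200 camera calls.

### The job

Check the battery of the yellow insulation tester on the bench: push the white tab of its rotary selector round, from the side and without pinching it, until it has clicked in at the green mark, and only then press the red test button fully down with the fingertips. Finish while still holding the button down. Do not lift the tester or shove it about, and leave the other things on the bench as they are.

Things in the scene. Friction and masses are not known exactly. Their poses are not given: they have to be found in the camera images.
- tester: Insulation tester, yellow case 240 (x) x 300 (y) mm on rubber feet, loose, 2.8 to 4.5 kg. Origin: centre of its underside on the bench; x points across the panel away from the robot, y to the left, z up. Its dark level top panel is 112 mm above the bench. Above the panel stand only the selector (left half), the display (right half, 6 mm), sockets (far left edge, 6 mm) and the red button.
- selector_axis (a point): Point on the selector's upright axis at panel height. The selector is a grey round skirt of 66 mm diameter, its top 7 mm above the panel, a hub of 30 mm diameter and 33 mm height, and a white tab. It stands free: no other raised part within 85 mm of the axis.
- selector (a joint): Angle in rad: 0 (or 6.283) when the tab points at the green mark, growing anticlockwise seen from above. Turns either way, no end stops; clicks into eight detents 0.785 apart, one per mark. About 0.17 N m (5 N at the tab) to leave a detent; past halfway it jumps on into the next by itself and stays. Starts in any of the other seven.
- tab_tip (a point): Outer end of the white tab, on its centre line and top edge, 46 mm from the selector axis and 33 mm above the panel. The tab is an upright radial fin 12 mm thick with flat sides from 15 to 46 mm from the axis and 7 to 33 mm above the panel; its outer 13 mm stick out past the skirt. A black line on top points outwards.
- tab_left: left half of the tab (6 mm thick), with the side that is pushed to turn the selector clockwise seen from above (joint falls). Origin on the selector axis at panel height, x along the tab outwards.
- tab_right: right half of the tab (6 mm thick), with the side that is pushed to turn the selector anticlockwise (joint grows). Origin as tab_left.
- green_mark (a point): Centre of the green mark (14 x 11 mm, flat on the panel), 58 mm from the selector axis towards the tester's +x; directions as the tester's. Seven other marks lie round the selector 45 degrees apart: anticlockwise from green come three blue, one grey, three yellow.
- button_top (a point): centre of the top of the red test button, 32 mm diameter; at rest 12 mm above the panel, in a flat yellow collar 46 mm wide and 3 mm high.
- test_button (a joint): how far the button is pressed, in m: 0 at rest, 0.006 fully down; sprung, 1.5 N to start and 5 N fully down, and it comes back up when let go.
- mug: white mug, 80 mm wide, 88 mm high, to the left of the tester; origin under its centre
- tape: roll of grey tape, 104 mm wide, 48 mm high, to the right of the tester; origin under its centre
- marker: white marker pen with green cap, 140 mm long, lying in front of the tester; origin underneath at its middle
- screwdriver: red screwdriver, 200 mm long, lying on the left; origin underneath near its middle
- hammer: hammer, 300 mm long, lying on the left; origin underneath near its middle
- folding_rule: folded rule, 235 x 18 x 16 mm, lying on the right; origin underneath at its middle

How it is judged:
By the outcome, as a careful person would: the job done as asked, in the order asked, and still so for the second after the job is handed in, while the arm keeps its last pose, push and grip.
It also fails if it takes over 64 s, if anything falls off the work surface, if the arm or the gripper's body presses on something with over 40 N, if the wrist force passes 120 N, or if a joint passes its speed limit or range.

## Working session

There is one attempt and no reset: what is moved stays moved. The work goes in short steps, Python scripts to look and compute and a tool call to move; the robot and the scene stay as the last step left them, time stands still between calls to the robot, and variables do not carry over. Pictures are saved under pics/ and viewed, at most 10 in all, crops included, and the job is handed in when it is done.

Besides the shell and the picture viewer there is one more tool, called after ">>>" as name(argument=value, ...) on one line, values as JSON. apply_moves: Moves the arm, as the interface text tells. Shifts and turns lie within -1 to 1; 1 stands for 800 mm of shift or 180 degrees of turn. Its arguments: {"type":"object","properties":{"claw":{"type":"array","items":{"type":"number"}},"travel":{"type":"array","items":{"type":"array","items":{"type":"number"}}},"turn":{"type":"array","items":{"type":"array","items":{"type":"number"}}},"newtons":{"type":"number"}},"required":["claw","travel","turn"]}

```bash
mkdir -p pics
cat > h.py <<'E'
import numpy as np, cv2, pickle
from station import manip
def snap(n,f):
    s=manip.snapshot(n); pickle.dump(s,open(f'pics/{f}.pkl','wb')); cv2.imwrite(f'pics/{f}.png',s['pixels'][:,:,::-1]); return s
def load(f): return pickle.load(open(f'pics/{f}.pkl','rb'))
def rays(s,uv):
    K=np.array(s['intrinsics']);d=(np.array(uv,float)-K[:2,2])/[K[0,0],K[1,1]]
    x=d.copy()
    for _ in range(20): x=d/(1+s['k1']*(x**2).sum(-1,keepdims=True))
    return x
def atz(s,uv,z):
    R=np.array(s['R']);t=np.array(s['t']);x=rays(s,uv);c=-R.T@t
    d=np.c_[x,np.ones(len(x))]@R
    return c+d*((z-c[2])/d[:,2])[:,None]
def dep(s,uv):
    R=np.array(s['R']);t=np.array(s['t']);x=rays(s,uv)
    z=np.array([s['depth'][int(round(v)),int(round(u))] for u,v in uv])[:,None]
    return (np.c_[x,np.ones(len(x))]*z-t)@R
E
python3 - <<'E'
from h import *
a=snap('top','top1');b=snap('scene','scene1')
for s in (a,b): print(-np.array(s['R']).T@s['t'],s['k1'],s['intrinsics'][0])
print(manip.sense())
E
```

```text
[0.22597303 0.04028666 1.52881388] -0.04702728036311848 [549.39008949   0.         319.27344038]
[1.09475243 0.54316924 1.17910604] -0.09962862482477394 [517.29137877   0.         321.05219857]
{'t': 0.1, 'q': array([-1.39149114e+00,  5.28342584e-01,  1.43379843e+00, -3.02903119e-07,
        1.18144394e+00, -1.78482563e-01]), 'qd': array([-1.11906348e-03, -8.38969864e-04, -4.08778910e-03,  1.83188437e-03,
       -9.56220869e-04,  2.21875650e-05]), 'tau': array([-3.66614895e-04, -4.43303883e+01, -1.78586072e+01, -2.20536672e-04,
        3.87252570e-03,  1.98745238e-05]), 'tcp_pos': array([ 0.21878175, -0.58467437,  0.19704266]), 'tool_rot': array([ 9.84040621e-01,  1.77941181e-01, -5.49789173e-07, -9.96149590e-04]), 'force': array([ 0.04904285,  0.18845189, -0.24994048]), 'ft_torque': array([ 0.04470938, -0.04071815,  0.06213955]), 'gripper_force': 0.0, 'finger_gap': 0.9958503467805073}
```

View pics/top1.png

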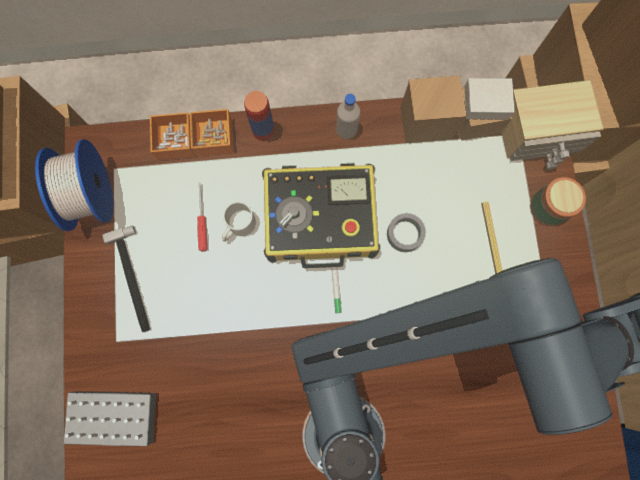

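View pics/scene1.png

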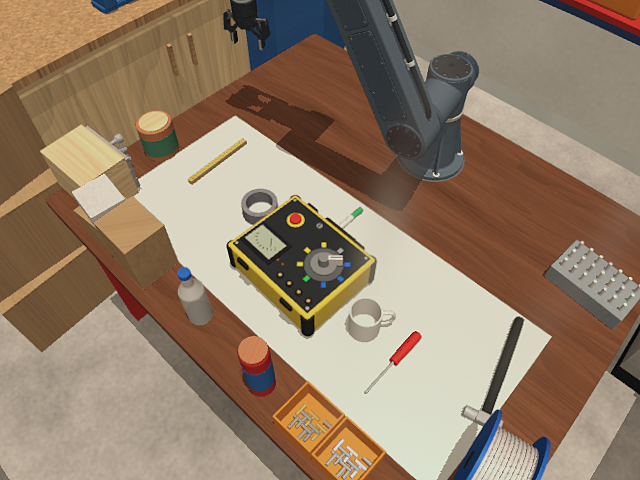

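Top view: the tester is centred near (320,212), with the selector near (294,214), its tab pointing lower-left, and the button at (350,227). In the scene view the selector is at (324,263) and the button at (296,219). I'll enlarge both.

Run:
```python
from h import *
a=cv2.imread('pics/top1.png')[150:270,255:385];b=cv2.imread('pics/scene1.png')[190:320,225:385]
A=cv2.resize(a,None,fx=5,fy=5,interpolation=cv2.INTER_CUBIC)[:600,:390*1]
A=cv2.resize(a,(390,360),interpolation=cv2.INTER_CUBIC);B=cv2.resize(b,(400,325),interpolation=cv2.INTER_CUBIC)
c=np.zeros((360,790,3),np.uint8);c[:,:390]=A;c[:325,390:]=B
cv2.imwrite('pics/c1.png',c)
# button, red blobs
for n in('top1','scene1'):
    s=load(n);p=s['pixels'].astype(int);m=(p[...,0]>150)&(p[...,1]<70)&(p[...,2]<70)
    k,l,st,ce=cv2.connectedComponentsWithStats(m.astype(np.uint8))
    for i in range(1,k):
        if st[i,4]>30: print(n,ce[i],st[i,4],dep(s,ce[i:i+1]),atz(s,ce[i:i+1],.124))
    m=(p[...,1]>p[...,0]+50)&(p[...,1]>p[...,2]+40)
    k,l,st,ce=cv2.connectedComponentsWithStats(m.astype(np.uint8))
    for i in range(1,k):
        if st[i,4]>8: print(n,'green',ce[i],st[i,4],dep(s,ce[i:i+1]),atz(s,ce[i:i+1],.112))
```

```text
top1 green [293.07407407 192.59259259] 27 [[0.6436159  0.07569215 0.11297647]] [[0.64390394 0.07571657 0.112     ]]
top1 green [337.203125 305.109375] 64 [[ 0.34204474 -0.0173309   0.01624406]] [[ 0.33469661 -0.01368332  0.112     ]]
scene1 [612.04864865  13.7027027 ] 370 [[-0.4766629   0.23335649  0.40923625]] [[-1.05887123  0.11857108  0.124     ]]
scene1 [295.0375 218.175 ] 80 [[ 0.54018234 -0.06609355  0.12303491]] [[ 0.54068913 -0.06553678  0.124     ]]
scene1 [405.78362573 347.19298246] 342 [[0.58314752 0.34627587 0.02199212]] [[0.62824915 0.36363343 0.124     ]]
scene1 [254.62295082 362.44262295] 61 [[0.89416024 0.17569106 0.19769469]] [[0.87909766 0.14809694 0.124     ]]
scene1 green [357.01754386 211.54385965] 57 [[ 0.34305346 -0.01629239  0.01357703]] [[0.4065306  0.03095129 0.112     ]]
scene1 green [306. 278.] 31 [[0.64550997 0.07533544 0.11190918]] [[0.6455482  0.07537525 0.112     ]]
```

View pics/c1.png

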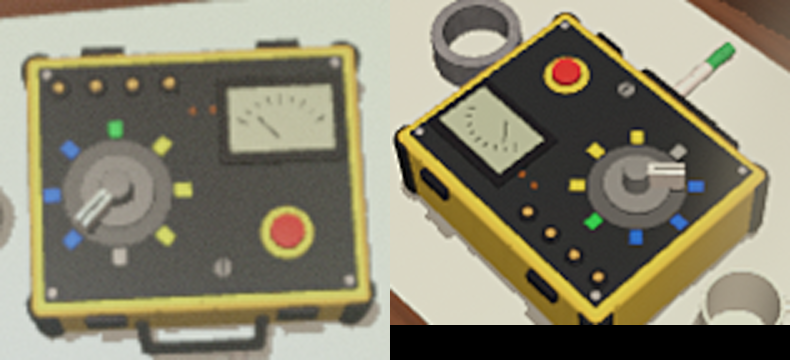

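The tab points at the third blue mark (joint about +135°), so I need to turn it clockwise by pushing its left side. Next I'll fit the panel pose from both views.

```bash
cat >> h.py <<'E'
from scipy.optimize import least_squares
def fitmarks(s,guess,rm=.012):
    """centre+yaw from the coloured marks, by sampling near predicted places"""
    p=s['pixels'];hsv=cv2.cvtColor(p,cv2.COLOR_RGB2HSV).astype(int)
    vv,uu=np.mgrid[0:480,0:640];uv=np.c_[uu.ravel(),vv.ravel()]
    X=atz(s,uv,.112);sat=hsv[...,1].ravel();val=hsv[...,2].ravel();g=np.array(guess,float)
    for _ in range(4):
        M=[];k=[]
        for i in range(8):
            if i==4: continue
            a=g[2]+i*np.pi/4;c=g[:2]+.058*np.array([np.cos(a),np.sin(a)])
            w=(np.hypot(*(X[:,:2]-c).T)<rm)&(sat>110)&(val>110)
            if w.sum()>4: M.append(X[w,:2].mean(0));k.append(i)
        M=np.array(M);k=np.array(k)
        f=lambda q:(q[:2]+.058*np.c_[np.cos(q[2]+k*np.pi/4),np.sin(q[2]+k*np.pi/4)]-M).ravel()
        r=least_squares(f,g,loss='soft_l1',f_scale=.001);g=r.x
    return g,k,np.abs(f(g)).max()
def button(s,near=(.54,-.066)):
    p=s['pixels'].astype(int);m=(p[...,0]>120)&(p[...,1]<p[...,0]*.45)&(p[...,2]<p[...,0]*.45)
    vv,uu=np.nonzero(m);X=atz(s,np.c_[uu,vv],.124)[:,:2];w=np.hypot(*(X-near).T)<.03
    return X[w].mean(0),w.sum()
E
python3 - <<'E'
from h import *
for n in('top1','scene1'):
    s=load(n);print(n,fitmarks(s,[.587,.075,.03]),button(s))
    p=s['depth'];
s=load('top1')
for q in [(310,235),(331,245),(322,170),(322,205)]: print(dep(s,[q]))
E
```

```text
top1 (array([ 0.58551631,  0.07863496, -0.04699372]), array([0, 1, 2, 3, 5, 6, 7]), np.float64(0.0007803162844476352)) (array([ 0.53816768, -0.06927687]), np.int64(40))
scene1 (array([ 0.58755076,  0.07791215, -0.04468762]), array([0, 1, 2, 3, 5, 6, 7]), np.float64(0.0004695790598283206)) (array([ 0.54132925, -0.06499589]), np.int64(93))
[[0.52421478 0.04035454 0.11211052]]
[[ 0.49191528 -0.01214597  0.11589316]]
[[ 0.70041483 -0.00713323  0.11149498]]
[[0.6023443  0.0016378  0.11381177]]
```

```bash
cat >> h.py <<'E'
from scipy.spatial.transform import Rotation as Ro
def down(psi): # tool pointing down, tool x at world angle psi
    return Ro.from_quat([np.cos(psi/2),np.sin(psi/2),0,0])
def num(p0,psi0,p1,psi1):
    d=down(psi0).inv().apply(np.array(p1)-p0)/.8
    r=(down(psi0).inv()*down(psi1)).as_rotvec()/np.pi
    return d.round(4).tolist(),r.round(4).tolist()
def path(wps): # [(x,y,z,psi)] consecutive
    for a,b in zip(wps,wps[1:]):
        print(num(np.array(a[:3]),a[3],np.array(b[:3]),b[3]))
E
python3 - <<'E'
from h import *
s=manip.sense();p0=np.r_[.219,-.585,.198,2*np.arctan2(.177941,.98404)]
p1=np.r_[.537,.0844,.24,np.radians(132.4)]
path([p0+(p1-p0)*k/4 for k in range(5)])
E
```

```text
([0.1663, -0.1611, -0.0131], [0.0, 0.0, -0.1554])
([0.2225, -0.0643, -0.0131], [0.0, 0.0, -0.1554])
([0.2266, 0.0476, -0.0131], [0.0, 0.0, -0.1554])
([0.1778, 0.1484, -0.0131], [0.0, 0.0, -0.1554])
```

>>> apply_moves(claw=[-1,-1,-1,-1,-1], travel=[[0.1663,-0.1611,-0.0131],[0.1663,-0.1611,-0.0131],[0.1663,-0.1611,-0.0131],[0.1663,-0.1611,-0.0131],[0.1663,-0.1611,-0.0131]], turn=[[0,0,-0.1554],[0,0,-0.1554],[0,0,-0.1554],[0,0,-0.1554],[0,0,-0.1554]], newtons=40)

```text
t: 0.52
tcp_pos: [0.2992, -0.4122, 0.2079]
tool_rot: [0.911, 0.413, 0.001, -0.003]
force: [-0.0, -0.2, 0.4]
finger_gap: 0.295
gripper_force: 0.0
```

>>> apply_moves(claw=[-1,-1,-1,-1,-1], travel=[[0.2225,-0.0643,-0.0131],[0.2225,-0.0643,-0.0131],[0.2225,-0.0643,-0.0131],[0.2225,-0.0643,-0.0131],[0.2225,-0.0643,-0.0131]], turn=[[0,0,-0.1554],[0,0,-0.1554],[0,0,-0.1554],[0,0,-0.1554],[0,0,-0.1554]])

```text
t: 0.93
tcp_pos: [0.3781, -0.2458, 0.2187]
tool_rot: [0.784, 0.621, 0.001, -0.001]
force: [-0.8, -0.7, -0.6]
finger_gap: 0.001
gripper_force: 0.0
```

>>> apply_moves(claw=[-1,-1,-1,-1,-1], travel=[[0.2266,0.0476,-0.0131],[0.2266,0.0476,-0.0131],[0.2266,0.0476,-0.0131],[0.2266,0.0476,-0.0131],[0.2266,0.0476,-0.0131]], turn=[[0,0,-0.1554],[0,0,-0.1554],[0,0,-0.1554],[0,0,-0.1554],[0,0,-0.1554]])

```text
t: 1.35
tcp_pos: [0.4582, -0.0794, 0.2295]
tool_rot: [0.61, 0.792, 0.001, -0.0]
force: [-0.8, -2.0, 0.0]
finger_gap: 0.002
gripper_force: 0.0
```

>>> apply_moves(claw=[-1,-1,-1,-1,-1,-1], travel=[[0,0,0]], turn=[[0,0,0]])

```text
invalid input
```

>>> apply_moves(claw=[-1,-1,-1,-1,-1], travel=[[0.1778,0.1484,-0.0131],[0.1778,0.1484,-0.0131],[0.1778,0.1484,-0.0131],[0.1778,0.1484,-0.0131],[0.1778,0.1484,-0.0131]], turn=[[0,0,-0.1554],[0,0,-0.1554],[0,0,-0.1554],[0,0,-0.1554],[0,0,-0.1554]])

```text
t: 1.77
tcp_pos: [0.5385, 0.0882, 0.2399]
tool_rot: [0.4, 0.916, 0.001, 0.0]
force: [0.2, -0.9, 0.4]
finger_gap: -0.001
gripper_force: 0.0
```

>>> apply_moves(claw=[-1,-1], travel=[[0,0,0],[0,0,0]], turn=[[0,0,0],[0,0,0]])

```text
t: 1.93
tcp_pos: [0.5365, 0.0848, 0.2392]
tool_rot: [0.402, 0.915, -0.001, -0.001]
force: [-0.7, -0.2, -0.4]
finger_gap: -0.001
gripper_force: 0.0
```

Run:
```python
from h import *
s=snap('wrist','w1');print(-np.array(s['R']).T@s['t'])
try: print(fitmarks(s,[.5865,.0782,-.046]))
except Exception as e: print(e)
print(button(s))
print(manip.sense()['tcp_pos'],manip.sense()['q'])
```

```text
[0.48604499 0.1394453  0.41519021]
(array([ 0.58810723,  0.07923724, -0.03939055]), array([0, 1, 2, 3, 5, 7]), np.float64(0.0016123016345971075))
(array([ 0.53586889, -0.06402045]), np.int64(842))
[0.53612128 0.08376532 0.23924065] [-5.06011858e-02  3.68820623e-01  1.58842767e+00 -7.35665649e-04
  1.18614121e+00 -7.90844052e-01]
```

View pics/w1.png

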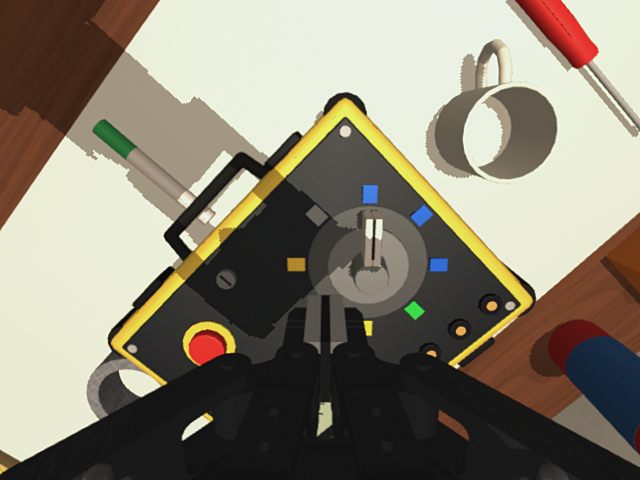

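The tab is in the upper part of the wrist image at (373,240), and the fingers at (325,310) are to its left, which is the side to push. Now I descend next to it.

>>> apply_moves(claw=[-1,-1,-1,-1,-1], travel=[[0,0,0.05],[0,0,0.1],[0,0,0.13],[0,0,0.141],[0,0,0.141]], turn=[[0,0,0],[0,0,0],[0,0,0],[0,0,0],[0,0,0]])

```text
t: 2.4
tcp_pos: [0.5346, 0.0825, 0.1248]
tool_rot: [0.405, 0.914, -0.001, -0.003]
force: [-0.3, 0.0, 0.5]
finger_gap: 0.001
gripper_force: 0.0
```

Run:
```python
from h import *
A=np.array([.587,.0785]);yaw=-.045;r=.038;off=.0205
def wp(tabdeg,gap=0):
    a=yaw+np.radians(tabdeg);d=np.array([np.cos(a),np.sin(a)]);n=np.array([-d[1],d[0]])
    return np.r_[A+r*d+(off+gap)*n,.127,a]
p=[np.r_[.537,.0844,.127,np.radians(132.4)]]+[wp(x) for x in range(135,-1,-5)]
path(p[:2]); 
# within calls of 5 rows x 5deg, relative to call start
path2=lambda i:[num(p[i][:3],p[i][3],p[j][:3],p[j][3]) for j in range(i+1,i+6)]
for t,u in path2(1): print(t,u)
print(manip.sense()['force'],manip.sense()['tcp_pos'])
```

```text
([-0.0001, 0.0155, 0.0], [0.0, 0.0, -0.0001])
[0.0021, 0.0042, 0.0] [0.0, 0.0, 0.0278]
[0.0037, 0.0086, 0.0] [0.0, 0.0, 0.0556]
[0.005, 0.0132, 0.0] [0.0, 0.0, 0.0833]
[0.0059, 0.0178, 0.0] [0.0, 0.0, 0.1111]
[0.0064, 0.0225, 0.0] [0.0, 0.0, 0.1389]
[-0.32237215  0.0303385   0.47999016] [0.5345751  0.0825026  0.12484466]
```

>>> apply_moves(claw=[-1,-1,-1,-1,-1], travel=[[0,0.005,0],[0,0.01,0],[0,0.014,0],[0,0.018,0],[0,0.018,0]], turn=[[0,0,0],[0,0,0],[0,0,0],[0,0,0],[0,0,0]])

```text
t: 2.82
tcp_pos: [0.5492, 0.0941, 0.1283]
tool_rot: [0.403, 0.915, 0.001, 0.002]
force: [0.0, 0.5, 0.3]
finger_gap: 0.0
gripper_force: 0.0
```

>>> apply_moves(claw=[-1,-1,-1,-1,-1], travel=[[0,0.002,0],[0,0.004,0],[0,0.006,0],[0,0.007,0],[0,0.007,0]], turn=[[0,0,0],[0,0,0],[0,0,0],[0,0,0],[0,0,0]])

```text
t: 3.23
tcp_pos: [0.5518, 0.0975, 0.127]
tool_rot: [0.404, 0.915, 0.0, -0.0]
force: [-0.0, -0.3, 1.4]
finger_gap: 0.0
gripper_force: 0.0
```

Run:
```python
from h import *
s=snap('wrist','w2');print(fitmarks(s,[.587,.0785,-.045]))
cv2.imwrite('pics/c2.png',cv2.resize(s['pixels'][100:420,160:560,::-1],(800,600)))
```

```text
(array([ 0.58786389,  0.0791024 , -0.04491798]), array([1, 2, 3, 5]), np.float64(0.0009986265854322607))
```

View pics/c2.png

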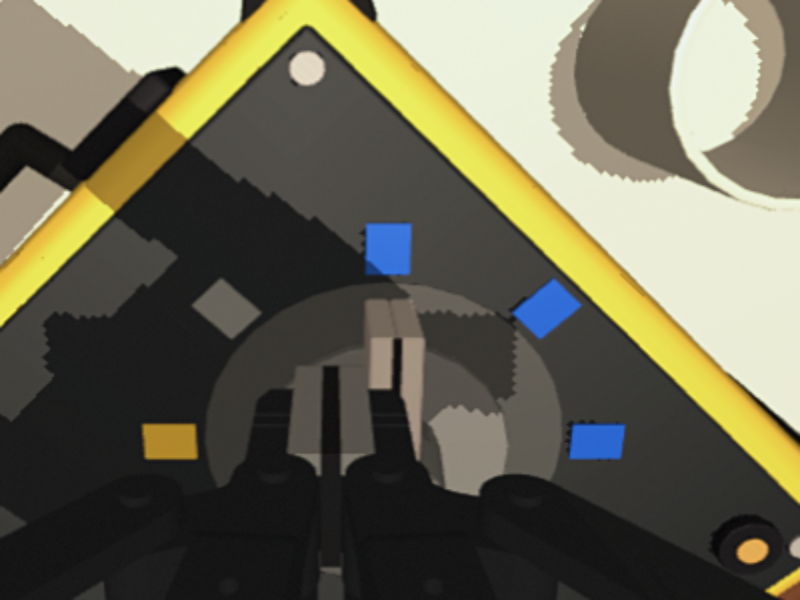

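The fingers are right at the tab's left side, with contact close. I'll follow the arc now, turning with the tab.

Run:
```python
from h import *
def wp(deg,off=.014,r=.038):
    a=np.radians(deg);d=np.array([np.cos(a),np.sin(a)]);n=np.array([-d[1],d[0]])
    return r*d+off*n,a
for k in range(1,6):
    p0,a0=wp(0);p1,a1=wp(-5*k);print(num(np.r_[p0,0],a0,np.r_[p1,0],a1))
```

```text
([0.0013, 0.0042, 0.0], [0.0, 0.0, 0.0278])
([0.0023, 0.0085, 0.0], [0.0, 0.0, 0.0556])
([0.0029, 0.0129, 0.0], [0.0, 0.0, 0.0833])
([0.0031, 0.0173, 0.0], [0.0, 0.0, 0.1111])
([0.0029, 0.0217, 0.0], [0.0, 0.0, 0.1389])
```

>>> apply_moves(claw=[-1,-1,-1,-1,-1], travel=[[0.0013,0.0042,0],[0.0023,0.0085,0],[0.0029,0.0129,0],[0.0031,0.0173,0],[0.0029,0.0217,0]], turn=[[0,0,0.0278],[0,0,0.0556],[0,0,0.0833],[0,0,0.1111],[0,0,0.1389]])

```text
t: 3.7
tcp_pos: [0.5628, 0.1109, 0.1269]
tool_rot: [0.594, 0.805, -0.0, -0.0]
force: [-0.8, 0.5, 0.6]
finger_gap: 0.002
gripper_force: 0.0
```

Run:
```python
from h import *
s=snap('scene','s2');print(fitmarks(s,[.587,.0785,-.045]));print(manip.sense()['force'],manip.sense()['tcp_pos'])
w=snap('wrist','w3');print(fitmarks(w,[.587,.0785,-.045]))
c=np.zeros((400,790,3),np.uint8)
c[:325,:400]=cv2.resize(s['pixels'][190:320,225:385,::-1],(400,325),interpolation=cv2.INTER_CUBIC)
c[:,400:]=cv2.resize(w['pixels'][80:400,160:470,::-1],(390,400))
cv2.imwrite('pics/c3.png',c)
```

```text
(array([ 0.58771168,  0.07819248, -0.04697453]), array([0, 1, 2, 3, 5, 6, 7]), np.float64(0.0009603905169848631))
[ 1.22585747 -0.44460376  0.36166884] [0.56365728 0.11120342 0.12699108]
(array([ 0.58926818,  0.07981639, -0.01405481]), array([0, 1, 2, 3, 6]), np.float64(0.0023453797751230715))
```

View pics/c3.png

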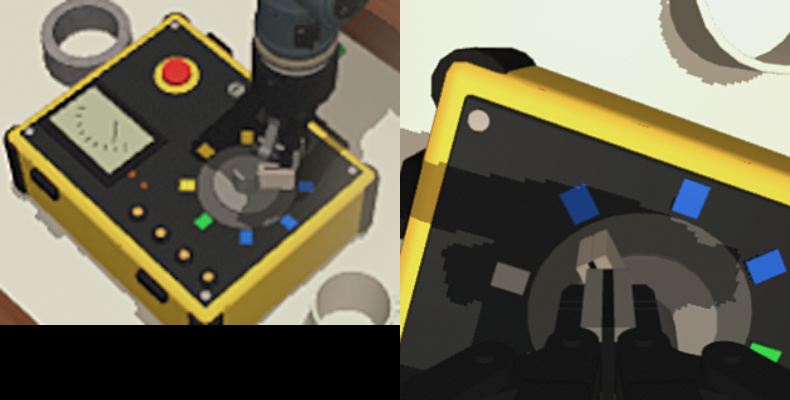

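The tab hasn't moved, yet the fingertips overlap it in the wrist view. I'll check where the tips really are using depth.

Run:
```python
from h import *
for n,tcp,a in (('w2',[.5518,.0977,.127],132.4),('w3',[.5637,.1112,.127],107.4)):
    s=load(n);R=np.array(s['R']);X=R@np.array(tcp)+s['t'];x=X[:2]/X[2];x=x*(1+s['k1']*(x@x));K=np.array(s['intrinsics'])
    print(n,K[:2,:2]@x+K[:2,2],X[2])
w=load('w3');f=lambda x,y:(160+(x-400)*310/390,80+y*.8)
for nm,q in dict(tip=(596,275),tip2=(615,275),padmid=(596,310),tabtop=(590,265),tabend=(600,245),tabr=(615,262),skirt=(560,240),panel=(450,320)).items():
    print(nm,f(*q),dep(w,[f(*q)]).round(4))
```

```text
w2 [326.08818405 280.8192208 ] 0.19000110498456738
w3 [325.25332349 280.86655914] 0.19002428454233522
tip (315.7948717948718, 300.0) [[0.5573 0.12   0.1693]]
tip2 (330.8974358974359, 300.0) [[0.5628 0.1211 0.1683]]
padmid (315.7948717948718, 328.0) [[0.5576 0.1204 0.1904]]
tabtop (311.025641025641, 292.0) [[0.5571 0.1117 0.145 ]]
tabend (318.974358974359, 276.0) [[0.5594 0.1154 0.1338]]
tabr (330.8974358974359, 289.6) [[0.5666 0.1105 0.1338]]
skirt (287.1794871794872, 272.0) [[0.5453 0.1042 0.1123]]
panel (199.74358974358975, 336.0) [[0.5095 0.0534 0.1112]]
```

Run:
```python
from h import *
w=load('w3')
for u in (313,325,335):
    for v in range(278,310,3): print(u,v,dep(w,[(u,v)]).round(4)[0],w['pixels'][v,u])
w=load('w1')
for v in range(285,330,4): print(v,dep(w,[(316,v)]).round(4)[0])
print(manip.sense()['tcp_pos'])
```

```text
313 278 [0.557  0.1138 0.1341] [107  96  85]
313 281 [0.5572 0.1135 0.1368] [109  97  86]
313 284 [0.5572 0.1137 0.1406] [109  97  86]
313 287 [0.5573 0.1138 0.1441] [112 100  89]
313 290 [0.5576 0.113  0.1454] [21 19 18]
313 293 [0.5579 0.1119 0.146 ] [13 12 15]
313 296 [0.5417 0.1823 0.3029] [89 84 76]
313 299 [0.5563 0.1197 0.1686] [87 82 75]
313 302 [0.5564 0.1195 0.1705] [87 82 75]
313 305 [0.5565 0.1193 0.1726] [88 83 75]
313 308 [0.5565 0.1196 0.1756] [87 83 77]
325 278 [0.5623 0.1153 0.1339] [102  92  81]
325 281 [0.5623 0.1153 0.1374] [102  92  81]
325 284 [0.5622 0.1156 0.1415] [99 90 79]
325 287 [0.5622 0.1157 0.1449] [130 116 103]
325 290 [0.5626 0.1142 0.1447] [161 144 127]
325 293 [0.5631 0.1128 0.1445] [169 152 134]
325 296 [0.5606 0.1208 0.1655] [16 16 14]
325 299 [0.5605 0.1213 0.1692] [17 18 17]
325 302 [0.5605 0.1211 0.1712] [19 19 17]
325 305 [0.5607 0.1204 0.1723] [18 17 17]
325 308 [0.5608 0.1202 0.1742] [18 18 17]
335 278 [0.5698 0.1086 0.1132] [55 54 49]
335 281 [0.5703 0.107  0.1132] [55 53 49]
335 284 [0.5703 0.1068 0.1165] [69 65 59]
335 287 [0.5702 0.1067 0.1202] [101  91  81]
335 290 [0.5699 0.1071 0.1248] [103  93  81]
335 293 [0.5697 0.1074 0.1292] [103  93  82]
335 296 [0.5642 0.1219 0.1655] [85 81 74]
335 299 [0.5642 0.1218 0.1678] [87 82 74]
335 302 [0.5641 0.122  0.1708] [87 83 75]
335 305 [0.5641 0.1216 0.1725] [87 83 75]
335 308 [0.564  0.1218 0.1753] [88 83 75]
285 [0.5694 0.0371 0.1121]
289 [0.5718 0.0343 0.1119]
293 [0.5744 0.0314 0.1113]
297 [0.5265 0.0901 0.2799]
301 [0.5267 0.09   0.2827]
305 [0.527  0.0898 0.2854]
309 [0.5269 0.0901 0.289 ]
313 [0.5266 0.0905 0.2931]
317 [0.5273 0.0898 0.294 ]
321 [0.5268 0.0904 0.2982]
325 [0.5275 0.0897 0.2992]
329 [0.5273 0.0901 0.3024]
[0.56331832 0.11098735 0.12697768]
```

Depth shows the real fingertips about 39 mm higher than the reported TCP (z about 0.166 against 0.127). They passed over the tab without touching it, and both wrist pictures agree on the offset. I'll go back beside the tab, then descend until the tips are at tab height.

Run:
```python
from h import *
path([(.5633,.1110,.127,np.radians(107.4)),(.5397,.0864,.127,np.radians(132.4))])
```

```text
([-0.0205, -0.0373, 0.0], [0.0, 0.0, -0.1389])
```

>>> apply_moves(claw=[-1,-1,-1,-1,-1], travel=[[-0.0205,-0.0373,0],[-0.0205,-0.0373,0],[-0.0205,-0.0373,0],[-0.0205,-0.0373,0],[-0.0205,-0.0373,0]], turn=[[0,0,-0.1389],[0,0,-0.1389],[0,0,-0.1389],[0,0,-0.1389],[0,0,-0.1389]])

```text
t: 4.22
tcp_pos: [0.5391, 0.0859, 0.1271]
tool_rot: [0.402, 0.915, -0.0, -0.0]
force: [0.4, -0.2, -0.3]
finger_gap: -0.005
gripper_force: 0.0
```

>>> apply_moves(claw=[-1,-1,-1,-1,-1], travel=[[0,0,0.01],[0,0,0.018],[0,0,0.026],[0,0,0.032],[0,0,0.032]], turn=[[0,0,0],[0,0,0],[0,0,0],[0,0,0],[0,0,0]])

```text
t: 4.63
tcp_pos: [0.5382, 0.0863, 0.0998]
tool_rot: [0.404, 0.915, -0.001, -0.002]
force: [-0.5, -0.0, -0.8]
finger_gap: 0.001
gripper_force: 0.0
```

Run:
```python
from h import *
w=snap('wrist','w4')
for u in (316,325,333):
    for v in range(286,312,4): print(u,v,dep(w,[(u,v)]).round(4)[0])
print(manip.sense()['tcp_pos'],manip.sense()['force'])
s=snap('scene','s4')
c=np.zeros((400,790,3),np.uint8)
c[:325,:400]=cv2.resize(s['pixels'][190:320,225:385,::-1],(400,325),interpolation=cv2.INTER_CUBIC)
c[:,400:]=cv2.resize(w['pixels'][80:400,160:470,::-1],(390,400))
cv2.imwrite('pics/c4.png',c)
```

```text
316 286 [0.5325 0.0861 0.1142]
316 290 [0.5343 0.084  0.1124]
316 294 [0.5353 0.083  0.1135]
316 298 [0.5287 0.0912 0.14  ]
316 302 [0.5289 0.0911 0.1428]
316 306 [0.5285 0.0917 0.1476]
316 310 [0.5289 0.0914 0.1498]
325 286 [0.5362 0.0879 0.1114]
325 290 [0.5376 0.0864 0.1114]
325 294 [0.5385 0.0854 0.1126]
325 298 [0.5311 0.0936 0.1403]
325 302 [0.531  0.0937 0.1439]
325 306 [0.5312 0.0935 0.1466]
325 310 [0.5311 0.0936 0.1501]
333 286 [0.5388 0.0904 0.1118]
333 290 [0.5398 0.0892 0.1126]
333 294 [0.5414 0.0875 0.1117]
333 298 [0.5331 0.0958 0.1407]
333 302 [0.5332 0.0956 0.1438]
333 306 [0.5335 0.0953 0.1461]
333 310 [0.5332 0.0955 0.15  ]
[0.53869248 0.08631724 0.10038275] [ 0.127617   -0.69636667  0.57984781]
```

View pics/c4.png

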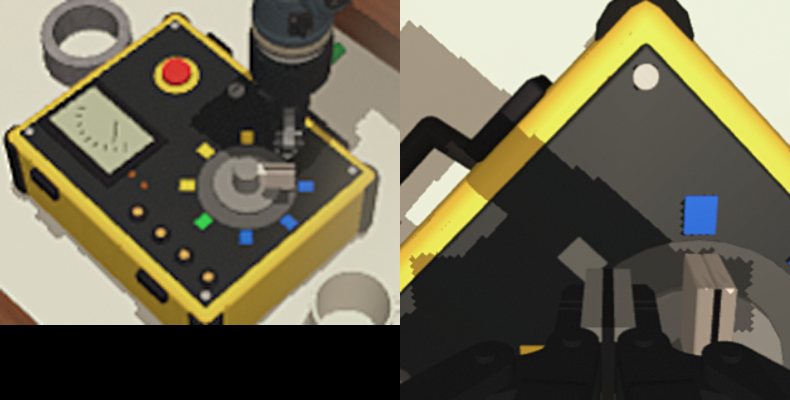

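The tips now sit beside the tab, left of it in the wrist view, about 15 mm clear. The offset is confirmed. I'll check the knuckle height before going lower.

Run:
```python
from h import *
w=load('w4');f=lambda x,y:(160+(x-400)*310/390,80+y*.8)
for q in [(652,300),(652,325),(640,290),(660,345),(680,345),(735,348),(730,370),(560,345),(480,350)]:
    X=dep(w,[f(*q)])[0];print(q,X.round(4),'n-off from tcp',((X[:2]-[.5387,.0863])@[.739,.674]).round(4))
```

```text
(652, 300) [0.5429 0.0992 0.1502] n-off from tcp 0.0118
(652, 325) [0.5423 0.0983 0.1631] n-off from tcp 0.0108
(640, 290) [0.5408 0.0971 0.1439] n-off from tcp 0.0088
(660, 345) [0.5396 0.1018 0.1788] n-off from tcp 0.0111
(680, 345) [0.5739 0.0843 0.1239] n-off from tcp 0.0247
(735, 348) [0.5505 0.1135 0.1819] n-off from tcp 0.0271
(730, 370) [0.5491 0.1112 0.1887] n-off from tcp 0.0245
(560, 345) [0.523  0.0869 0.1791] n-off from tcp -0.0112
(480, 350) [0.5094 0.0774 0.1845] n-off from tcp -0.0276
```

>>> apply_moves(claw=[-1,-1,-1,-1], travel=[[0,0,0.008],[0,0,0.015],[0,0.007,0.015],[0,0.014,0.015]], turn=[[0,0,0],[0,0,0],[0,0,0],[0,0,0]])

```text
t: 5.07
tcp_pos: [0.5475, 0.094, 0.089]
tool_rot: [0.404, 0.915, -0.0, -0.001]
force: [1.1, 0.8, -0.1]
finger_gap: -0.001
gripper_force: 0.0
```

>>> apply_moves(claw=[-1,-1,-1], travel=[[0,0.002,0],[0,0.004,0],[0,0.004,0]], turn=[[0,0,0],[0,0,0],[0,0,0]])

```text
t: 5.32
tcp_pos: [0.5488, 0.0955, 0.089]
tool_rot: [0.403, 0.915, -0.001, -0.001]
force: [-1.6, -2.7, -1.3]
finger_gap: -0.001
gripper_force: 2.1
```

Run:
```python
from h import *
def wp(deg,off=.018,r=.038):
    a=np.radians(deg);d=np.array([np.cos(a),np.sin(a)]);n=np.array([-d[1],d[0]])
    return r*d+off*n,a
for k in range(1,6):
    p0,a0=wp(0);p1,a1=wp(-5*k);print(num(np.r_[p0,0],a0,np.r_[p1,0],a1))
s=manip.sense();print(s['force'],s['tcp_pos'],(s['tcp_pos'][:2]-[.5875,.0785])@[-.739,-.674])
```

```text
([0.0018, 0.0042, 0.0], [0.0, 0.0, 0.0278])
([0.0032, 0.0086, 0.0], [0.0, 0.0, 0.0556])
([0.0042, 0.0131, 0.0], [0.0, 0.0, 0.0833])
([0.0048, 0.0176, 0.0], [0.0, 0.0, 0.1111])
([0.0051, 0.0222, 0.0], [0.0, 0.0, 0.1389])
[-1.57217319 -2.6842311  -1.29072737] [0.54876802 0.09549338 0.08903774] 0.01716939518976962
```

Contact: about 3 N, pushing back in the direction expected. Now the arc.

>>> apply_moves(claw=[-1,-1,-1,-1,-1], travel=[[0.0018,0.0042,0],[0.0032,0.0086,0],[0.0042,0.0131,0],[0.0048,0.0176,0],[0.0051,0.0222,0]], turn=[[0,0,0.0278],[0,0,0.0556],[0,0,0.0833],[0,0,0.1111],[0,0,0.1389]])

```text
t: 5.73
tcp_pos: [0.5609, 0.1114, 0.0896]
tool_rot: [0.594, 0.805, 0.001, 0.0]
force: [0.1, -0.5, -1.0]
finger_gap: -0.001
gripper_force: 0.0
```

```bash
cat >> h.py <<'E'
def tab(s,A=(.5875,.0785)):
    """tab angle from depth: points at z .14-.15 (tab and hub top), r 18-50mm"""
    vv,uu=np.nonzero(s['depth']>0);uv=np.c_[uu,vv];x=rays(s,uv);z=s['depth'][vv,uu][:,None]
    X=(np.c_[x,np.ones(len(x))]*z-s['t'])@np.array(s['R']);r=X[:,:2]-A;q=np.hypot(*r.T)
    p=s['pixels'][vv,uu].astype(int)
    w=(q>.018)&(q<.05)&(X[:,2]>.136)&(X[:,2]<.150)&(p.max(1)>110)
    a=r[w];t=np.degrees(np.arctan2(a[:,1],a[:,0]));return w.sum(),np.percentile(t,[10,50,90]).round(1) if w.sum() else None
E
python3 - <<'E'
from h import *
print(tab(load('scene1')),tab(load('s4')))
s=snap('scene','s5');print(fitmarks(s,[.587,.0785,-.045]),tab(s),tab(snap('wrist','w5')))
print(manip.sense()['force'],manip.sense()['tcp_pos'])
E
```

```text
(np.int64(66), array([117.8, 123.9, 136.8])) (np.int64(52), array([117.1, 122.9, 137.5]))
(array([ 0.58772823,  0.0781521 , -0.04625498]), array([0, 1, 2, 3, 5, 6, 7]), np.float64(0.0005342192270353235)) (np.int64(43), array([ 82.8,  91.2, 102.9])) (np.int64(1055), array([82.7, 91. , 95.5]))
[-0.41070851  0.42231466  0.54660173] [0.56184017 0.11159537 0.08986394]
```

The tab clicked over one detent to about 90°, and the tester hasn't moved. Continuing.

>>> apply_moves(claw=[-1,-1,-1,-1,-1], travel=[[0.0018,0.0042,0],[0.0032,0.0086,0],[0.0042,0.0131,0],[0.0048,0.0176,0],[0.0051,0.0222,0]], turn=[[0,0,0.0278],[0,0,0.0556],[0,0,0.0833],[0,0,0.1111],[0,0,0.1389]])

```text
t: 6.25
tcp_pos: [0.5735, 0.1202, 0.0895]
tool_rot: [0.753, 0.658, -0.002, -0.002]
force: [-5.2, -1.2, 4.1]
finger_gap: 0.001
gripper_force: 2.3
```

>>> apply_moves(claw=[-1,-1,-1,-1,-1], travel=[[0.0018,0.0042,0],[0.0032,0.0086,0],[0.0042,0.0131,0],[0.0048,0.0176,0],[0.0051,0.0222,0]], turn=[[0,0,0.0278],[0,0,0.0556],[0,0,0.0833],[0,0,0.1111],[0,0,0.1389]])

```text
t: 6.67
tcp_pos: [0.5949, 0.1221, 0.0898]
tool_rot: [0.878, 0.479, 0.001, 0.0]
force: [0.5, -0.0, -0.1]
finger_gap: -0.001
gripper_force: 0.0
```

Run:
```python
from h import *
s=snap('scene','s6');print(fitmarks(s,[.587,.0785,-.045]),tab(s),tab(snap('wrist','w6')))
s=manip.sense();r=s['tcp_pos'][:2]-[.5877,.0785];a=2*np.arctan2(s['tool_rot'][1],s['tool_rot'][0])
print(s['force'],s['tcp_pos'],np.degrees(a),r@[np.cos(a),np.sin(a)],r@[-np.sin(a),np.cos(a)],s['q'])
```

```text
(array([ 0.58838583,  0.07902877, -0.06211093]), array([0, 1, 2, 3, 6, 7]), np.float64(0.0027242566224884024)) (np.int64(21), array([38.5, 44.5, 50.6])) (np.int64(1002), array([37.6, 45.4, 50.1]))
[ 0.75520807 -0.05310171 -0.45696976] [0.59552257 0.12191587 0.08984258] 57.49874796533374 0.040819269657821296 0.01673073635875243 [1.81446048e-02 6.40301021e-01 1.57189600e+00 3.44162270e-04
 9.27096871e-01 5.85192228e-01]
```

>>> apply_moves(claw=[-1,-1,-1,-1,-1], travel=[[0.0018,0.0042,0],[0.0032,0.0086,0],[0.0042,0.0131,0],[0.0048,0.0176,0],[0.0051,0.0222,0]], turn=[[0,0,0.0278],[0,0,0.0556],[0,0,0.0833],[0,0,0.1111],[0,0,0.1389]])

```text
t: 7.18
tcp_pos: [0.61, 0.1172, 0.0895]
tool_rot: [0.96, 0.279, -0.001, -0.001]
force: [-1.9, 3.1, 1.8]
finger_gap: -0.0
gripper_force: 1.8
```

>>> apply_moves(claw=[-1,-1,-1,-1,-1], travel=[[0.0018,0.0042,0],[0.0032,0.0086,0],[0.0042,0.0131,0],[0.0048,0.0176,0],[0.0048,0.0176,0]], turn=[[0,0,0.0278],[0,0,0.0556],[0,0,0.0833],[0,0,0.1111],[0,0,0.1111]])

```text
t: 7.6
tcp_pos: [0.6228, 0.1055, 0.0897]
tool_rot: [0.994, 0.109, 0.001, 0.0]
force: [1.2, 0.8, 0.6]
finger_gap: 0.002
gripper_force: 0.0
```

Run:
```python
from h import *
s=snap('scene','s7');w=snap('wrist','w7');print(fitmarks(s,[.587,.0785,-.045]),tab(s),tab(w))
s=manip.sense();r=s['tcp_pos'][:2]-[.5877,.0785];a=2*np.arctan2(s['tool_rot'][1],s['tool_rot'][0])
print(s['force'],s['tcp_pos'],np.degrees(a),r@[np.cos(a),np.sin(a)],r@[-np.sin(a),np.cos(a)])
```

```text
(array([ 0.58726371,  0.07881258, -0.05137244]), array([0, 1, 2, 3, 7]), np.float64(0.002872965327395116)) (np.int64(19), array([-4.7,  2.9,  6.9])) (np.int64(1008), array([-7.3,  1.1,  5.5]))
[0.38070031 0.65713347 0.34005759] [0.6221788  0.10590704 0.08953296] 12.619822205343416 0.03963375280119449 0.019211960496754023
```

The tab is at the green mark, with no force on the fingers. I'll back off, lift, and look for the button.

>>> apply_moves(claw=[-1,-1,-1,-1,-1], travel=[[0,-0.008,0],[0,-0.008,-0.04],[0,-0.008,-0.08],[0,-0.008,-0.1],[0,-0.008,-0.1]], turn=[[0,0,0],[0,0,0],[0,0,0],[0,0,0],[0,0,0]])

```text
t: 8.12
tcp_pos: [0.6238, 0.113, 0.1742]
tool_rot: [0.994, 0.109, 0.005, 0.0]
force: [-0.5, -0.2, 1.4]
finger_gap: -0.001
gripper_force: 0.0
```

Run:
```python
from h import *
s=snap('scene','s8');w=snap('wrist','w8');t=snap('top','t8')
for x in (s,w,t):
    try: print(fitmarks(x,[.587,.0785,-.045]),tab(x))
    except Exception as e: print(e)
    print(button(x))
s=manip.sense();p=s['tcp_pos'];a=2*np.arctan2(s['tool_rot'][1],s['tool_rot'][0])
print(p,np.degrees(a))
path([(*p,a),(.5395,-.066,p[2],a)])
```

```text
(array([ 0.5876936 ,  0.07828912, -0.04517221]), array([0, 1, 2, 3, 6, 7]), np.float64(0.0009569965954232262)) (np.int64(60), array([-8.1,  4.5, 14.8]))
(array([ 0.54129873, -0.06483359]), np.int64(94))
(array([ 0.58734682,  0.0794885 , -0.0504192 ]), array([0, 1, 2, 3, 6, 7]), np.float64(0.004662787454996015)) (np.int64(882), array([-10. ,   0.8,   8. ]))
(array([ 0.54508241, -0.0658764 ]), np.int64(868))
(array([ 0.58551663,  0.07851236, -0.0398205 ]), array([5, 6, 7]), np.float64(0.0003508892675616604)) (np.int64(0), None)
(array([ 0.53730156, -0.06810154]), np.int64(52))
[0.61975945 0.11254967 0.16862489] 12.465923163329567
([-0.1461, 0.1963, 0.0], [0.0, 0.0, 0.0])
```

>>> apply_moves(claw=[-1,-1,-1,-1,-1], travel=[[-0.0365,0.049,0],[-0.073,0.098,0],[-0.11,0.147,0],[-0.145,0.196,0],[-0.145,0.196,0]], turn=[[0,0,0],[0,0,0],[0,0,0],[0,0,0],[0,0,0]])

```text
t: 8.68
tcp_pos: [0.538, -0.0678, 0.1674]
tool_rot: [0.994, 0.108, -0.002, -0.001]
force: [-1.1, -0.1, -0.8]
finger_gap: 0.002
gripper_force: 0.0
```

>>> apply_moves(claw=[-1,-1,-1,-1], travel=[[0,0,0],[0,0,0],[0,0,0],[0,0,0]], turn=[[0,0,0],[0,0,0],[0,0,0],[0,0,0]])

```text
t: 9.02
tcp_pos: [0.5412, -0.0646, 0.1687]
tool_rot: [0.994, 0.109, -0.001, -0.0]
force: [-0.4, 0.7, 0.1]
finger_gap: 0.006
gripper_force: 0.0
```

Run:
```python
from h import *
s=snap('scene','s9');w=snap('wrist','w9')
print(button(s),button(w),tab(s),tab(w),fitmarks(s,[.587,.0785,-.045]))
for u in (316,333):
    for v in range(290,312,3): print(u,v,dep(w,[(u,v)]).round(4)[0])
print(manip.sense()['tcp_pos'],manip.sense()['force'])
cv2.imwrite('pics/w9.png',w['pixels'][:,:,::-1])
```

```text
(array([ 0.54128092, -0.065084  ]), np.int64(97)) (array([ 0.53895183, -0.06681485]), np.int64(1941)) (np.int64(71), array([-6.7,  3.6, 11.5])) (np.int64(1373), array([-12.1,  -4.7,   7.1])) (array([ 0.5875657 ,  0.07795402, -0.0440602 ]), array([0, 1, 2, 3, 5, 6, 7]), np.float64(0.0004647844386991076))
316 290 [ 0.6151 -0.0492  0.3447]
316 293 [ 0.509  -0.0667  0.1113]
316 296 [ 0.5514 -0.0598  0.2073]
316 299 [ 0.5516 -0.0598  0.2103]
316 302 [ 0.5519 -0.0598  0.2133]
316 305 [ 0.5521 -0.0598  0.2162]
316 308 [ 0.5514 -0.06    0.2172]
316 311 [ 0.5516 -0.06    0.2198]
333 290 [ 0.5136 -0.0769  0.1119]
333 293 [ 0.5115 -0.0773  0.1118]
333 296 [ 0.5534 -0.0659  0.2085]
333 299 [ 0.5527 -0.0661  0.2098]
333 302 [ 0.5522 -0.0661  0.2113]
333 305 [ 0.553  -0.0659  0.2154]
333 308 [ 0.5529 -0.0659  0.2176]
333 311 [ 0.5524 -0.066   0.2188]
[ 0.54141297 -0.06453849  0.1690162 ] [-0.22734594  0.02959381  0.37227972]
```

View pics/w9.png

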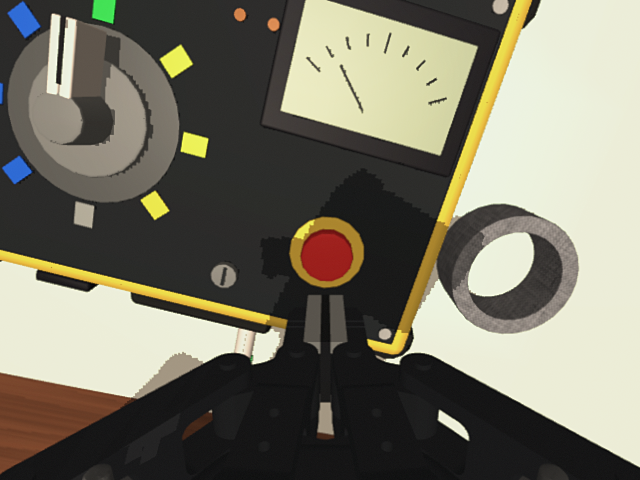

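The wrist view shows the selector tab pointing at green (tab at about (60,60), mark at (104,10), offset by parallax). The fingers are over the button's row, with the button at (327,255). Now I descend.

>>> apply_moves(claw=[-1,-1,-1,-1,-1], travel=[[-0.002,0.001,0.03],[-0.002,0.001,0.06],[-0.002,0.001,0.085],[-0.002,0.001,0.1],[-0.002,0.001,0.1]], turn=[[0,0,0],[0,0,0],[0,0,0],[0,0,0],[0,0,0]])

```text
t: 9.53
tcp_pos: [0.5385, -0.0654, 0.0872]
tool_rot: [0.994, 0.109, -0.002, -0.001]
force: [-2.3, 1.0, 2.8]
finger_gap: -0.001
gripper_force: 1.6
```

>>> apply_moves(claw=[-1,-1,-1,-1,-1], travel=[[0,0,0.002],[0,0,0.004],[0,0,0.006],[0,0,0.006],[0,0,0.006]], turn=[[0,0,0],[0,0,0],[0,0,0],[0,0,0],[0,0,0]])

```text
t: 9.95
tcp_pos: [0.54, -0.0666, 0.0854]
tool_rot: [0.994, 0.108, 0.001, -0.0]
force: [-1.4, 3.6, 3.3]
finger_gap: 0.005
gripper_force: 2.2
```

>>> apply_moves(claw=[-1,-1,-1,-1,-1], travel=[[0,0,0.002],[0,0,0.004],[0,0,0.005],[0,0,0.005],[0,0,0.005]], turn=[[0,0,0],[0,0,0],[0,0,0],[0,0,0],[0,0,0]])

```text
t: 10.37
tcp_pos: [0.5403, -0.0669, 0.0843]
tool_rot: [0.994, 0.108, 0.001, 0.0]
force: [-6.9, 5.2, 26.4]
finger_gap: 0.002
gripper_force: 13.0
```

Run:
```python
from h import *
w=snap('wrist','w10');s=snap('scene','s10');w9=load('w9')
def redz(s):
    p=s['pixels'].astype(int);m=(p[...,0]>90)&(p[...,1]<p[...,0]*.45)&(p[...,2]<p[...,0]*.45)&(s['depth']>0)
    vv,uu=np.nonzero(m);X=dep(s,np.c_[uu,vv]);k=np.hypot(X[:,0]-.54,X[:,1]+.066)<.022
    return k.sum(),np.percentile(X[k,2],[10,50,90]).round(4)
def panz(s):
    vv,uu=np.mgrid[0:480:2,0:640:2];uv=np.c_[uu.ravel(),vv.ravel()];X=dep(s,uv);r=np.hypot(X[:,0]-.54,X[:,1]+.066)
    return [np.median(X[(r>a)&(r<b)&(X[:,2]>.1)&(X[:,2]<.13),2]).round(4) for a,b in((.017,.022),(.026,.036))]
for n,x in(('w9',w9),('s9',load('s9')),('w10',w),('s10',s)): print(n,'red',redz(x),'collar,panel',panz(x))
for v in range(284,312,3): print(v,[dep(w,[(u,v)]).round(4)[0].tolist() for u in(316,333)])
print(fitmarks(s,[.5875,.0783,-.045]),tab(s));print(manip.sense()['force'])
c=np.zeros((480,800,3),np.uint8);c[:]=cv2.resize(w['pixels'][160:400,140:540,::-1],(800,480));cv2.imwrite('pics/c10.png',c)
```

```text
w9 red (np.int64(2092), array([0.1224, 0.1237, 0.1246])) collar,panel [np.float64(0.1147), np.float64(0.1119)]
s9 red (np.int64(95), array([0.1198, 0.1233, 0.1261])) collar,panel [np.float64(0.1143), np.float64(0.1114)]
w10 red (np.int64(963), array([0.1158, 0.1171, 0.1183])) collar,panel [np.float64(0.1147), np.float64(0.1119)]
s10 red (np.int64(28), array([0.1147, 0.1168, 0.124 ])) collar,panel [np.float64(0.1148), np.float64(0.1118)]
284 [[0.5523, -0.0615, 0.1162], [0.5536, -0.0681, 0.1159]]
287 [[0.5509, -0.0618, 0.1158], [0.5529, -0.0682, 0.1171]]
290 [[0.5503, -0.062, 0.1174], [0.5514, -0.0686, 0.1165]]
293 [[0.5491, -0.0622, 0.1175], [0.5505, -0.0688, 0.1173]]
296 [[0.5507, -0.062, 0.1237], [0.5518, -0.0684, 0.123]]
299 [[0.5502, -0.0622, 0.1251], [0.5521, -0.0682, 0.1263]]
302 [[0.5504, -0.0622, 0.128], [0.5523, -0.0681, 0.1293]]
305 [[0.5503, -0.0622, 0.1304], [0.552, -0.0681, 0.1312]]
308 [[0.5502, -0.0623, 0.1326], [0.552, -0.0681, 0.1336]]
311 [[0.5502, -0.0624, 0.1348], [0.5514, -0.0682, 0.1346]]
(array([ 0.5875657 ,  0.07795402, -0.0440602 ]), array([0, 1, 2, 3, 5, 6, 7]), np.float64(0.0004647843845448224)) (np.int64(67), array([-8.1,  3.4, 12.2]))
[-6.47639023  4.03580933 25.54634562]
```

View pics/c10.png

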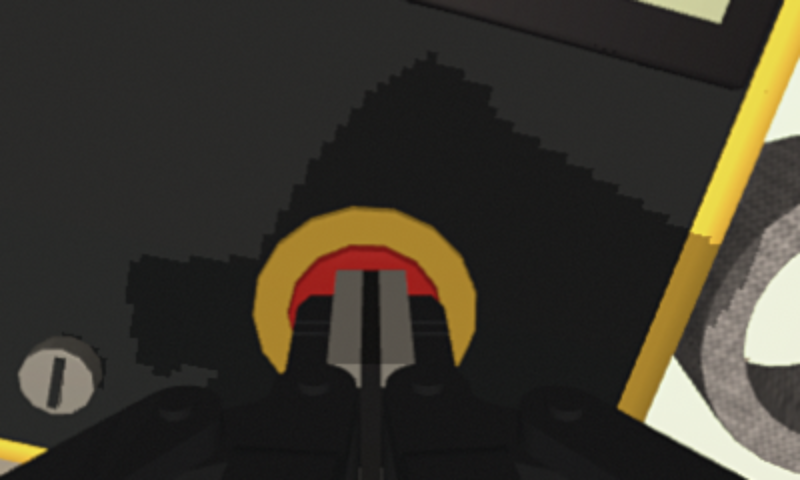

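The picture shows the fingertips centred on the red button at about (368,275), sunk into its collar. Depth puts its top at 0.117 m, down from 0.1235 m, so it is fully down. The force is a steady 25 N, the tester has not moved and the selector is at green, so I'm handing in.

```bash
python3 -c "
from station import manip
print(manip.sign_off())"
```

```text
the job is handed in; nothing more can be done
None
```

The selector was pushed clockwise from the third blue mark until it clicked in at green, then the red button was pressed fully down and was still held at about 25 N at hand-in, with the tester unmoved; the judge returned no verdict.

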